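# Prop the drying cabinet's door ajar with its stay bar

## Robot

A 6-joint arm with a two-finger parallel gripper is mounted at the origin on the work surface. World frame = base frame: x ahead of the robot, y to its left, z up, the work surface at z = 0. Lengths are in m, angles in rad, forces in N, time in s.
With the tool pointing down it reaches from about 0.25 to 0.775 m from the base axis. Payload 4 kg.
Tool frame: the origin (TCP) lies between the finger pads; the fingertips stand 14 mm ahead of it and the grasp point (between the pads) lies 5 mm behind it (robot.tips_ahead is the distance from the TCP to the fingertips, in m); z points along the fingers, y is the direction in which the jaws open and shut (so a half turn about z gives the same grasp; the last joint's range is limited). The gripper opens to 94 mm and grips with 3 to 60 N. Pads are 16 mm wide; open, the fingers measure 119 mm over their backs; the gripper's body (75 mm by 177 mm) begins 78 mm behind the grasp point.
Start: joints at [1.171, 0.087, 1.371, -0, 1.684, -0.103], TCP at [0.161, 0.526, 0.22] pointing down, gripper open.
Joint ranges: [-3.1, 3.1], [-0.76, 2.03], [0.27, 2.55], [-1.08, 4.22], [0.17, 2.65], [-2.57, 2.57]. Speed limits (rad/s): [2.79, 2.79, 3.14, 3.14, 3.14, 3.14].

## Interface

Orientations are given as [roll, pitch, yaw] about the fixed x, y, z axes, in that order (R = Rz(yaw) Ry(pitch) Rx(roll)).
In Python, from bench import robot, optics, job gives the robot as it stands.
- The arm moves only by the tool apply_moves, never from a script. Its argument "moves" is a list of rows, each a list of 3 entries, a list of its own where there are three numbers: the shift along the tool's x, y, z in cm, then the turn, a rotation vector about the tool's x, y, z in rad, then the opening, from 0 (shut) to 1 (fully open). In form: [[[tx, ty, tz], [rx, ry, rz], grip], ...]. A call has exactly 10 rows; each row is the pose to reach, as a shift and turn from the pose commanded when the call began, along the tool's axes at that moment; what a row does not reach only later rows make up. A row lasts 1/12 s, in which the tool goes at most 41.7 mm and 7.16 degrees, less where a joint would pass 70% of its speed; a pose out of reach is approached as far as the arm can. A call with a gripper value outside its range is refused whole. The fingers move at their own pace and stop on an object; the grip force is fixed at half the most. Time passes only in rows, so rows that repeat a pose let the fingers close, or fill a call up. It gives the time, the measured TCP pose, the force and the opening at its end, in the units of the state.
- robot.get_obs(): the state, without advancing time (a new reading comes with each control period).
- optics.snapshot(name): name is "scene" or "top" or "wrist"; returns the picture (420x560x3 uint8, red, green, blue); there is no depth.
- optics.get_calibration(name): a dict with "fx", "fy", "cx", "cy" (pixels), "rvec" (rotation vector, rad) and "tvec" (3), from world to camera coordinates, as OpenCV has them. Camera axes: x right, y down, z forward; pixel columns grow to the right and rows downward; lengths in m; the calibration is good to about 2 mm. The wrist camera is an equidistant fisheye: a pixel r from the principal point sees the ray r / f radians off the axis. A picture is of the moment at which its call begins: read the wrist's pose just before it. get_calibration takes no time and is no camera call; for the wrist camera it gives the pose at the moment of the call.
- job.close_job(): hands the job in, once; it reports no verdict.
The state is a dict: "time": time; "joint_positions": joint angles; "qvel": joint speeds; "joint_torque": joint torques, N m; "tool_pos": TCP position; "ee_rot": TCP orientation; "wrist_force": force on the tool from outside, world axes, zero at the start; "wrist_torque": the same for the moment, N m; "width": finger opening in m.
Only numpy, scipy, OpenCV 4.12 (cv2) and the standard library are available. Lean on these libraries where they do the work, as an engineer would, in place of code of your own. Each camera call takes 0.05 s, during which the arm holds its last target.

## Task

Air the drying cabinet: take the stay bar by its black knob, lift it, push the spring-shut door open with it, and drop the bar's middle hole (the one between the orange stripes) over the peg on the roof, so that the bar lies fully down and level and holds the door ajar when you let go. The peg's exact place in its slot is unknown, so feel for it gently: press the bar on the peg with no more than about 15 N, and leave everything else standing where it is.

Things in the scene. Friction and masses are not known exactly. Their poses are not given: they have to be found in the camera images.
- cabinet: white instrument drying cabinet fixed to the table. Origin on the table, 100 mm behind its front edge, midway across. Its z is up and -x points out of its front, where the door is. The roof is flat, 180 mm above the origin, and reaches from x -100 (front edge) to +140 and y -140 to +140.
- door (a joint): the cabinet's purple-framed glazed door, 260 wide, angle in rad, 0 = shut, growing as it opens outward. It turns about an upright line at cabinet x -108, y +125 mm; its free edge is at -y when shut. A spring pushes it shut, 0.25 + 0.7 x angle N m. With the marked hole on the peg it stands at 0.31 to 0.50 rad (gap about 100 mm).
- pivot (a point): the stay bar's pivot on top of the door, 200 mm from the door's hinge line, at height 187.5 mm above the table, which is the mid thickness of the bar. When shut it is at cabinet x -108, y -75 mm.
- swivel (a joint): sideways swing of the stay bar about the upright pivot, rad. The bar's direction, in the cabinet's frame, from the cabinet's +x and counted counter-clockwise from above, is swivel minus door.
- tilt (a joint): upward tilt of the stay bar about the pivot, rad: 0 = level on its stop, its lowest (bar underside 5 mm above the roof); it drops by its own weight (0.15 kg) to 0 when nothing is under it. Up to 0.5.
- stay: the stay bar, a flat steel bar 24 wide and 5 thick with three 11 mm through holes. Origin at the pivot, x along the bar towards its knob, z up. Holes are centred 83, 125 and 167 mm from the pivot; the bar ends 227.5 mm from it. It starts lying level on its stop, to the +y side of the peg.
- marked_hole (a point): centre of the middle hole (125 mm from the pivot), at mid thickness; it lies between two orange stripes painted across the bar.
- knob (a point): middle of the black upright round knob on the bar, 18 mm diameter and 28 mm tall, 200 mm from the pivot; this point is 20.5 mm above the bar's middle plane (knob spans 14 mm above and below it). To be pinched from above; the bar may turn in the grip.
- keeper: brass plate 60 x 26 x 3 mm fixed on the cabinet's roof near its front edge, at cabinet x -68, y -100, turned -0.335 rad. Origin at the centre of its underside, x along its slot, which runs within 0.07 rad along the bar once the bar is hooked on. The peg stands up out of this slot.
- slot (a point): middle of the slot, at roof height (same place as the keeper's origin). The peg is steel, 8 mm diameter, its flat top (edge stepped in 0.8 mm) 19 mm above the roof. It stands on the slot's centre line but anywhere from 15 mm before to 15 mm behind this point; its own place is not measured: find it by feel or by sight. A bar resting on top of the peg is held 14 mm too high there.
- jar: bystander: a small amber glass jar, 44 across, 46 high, standing on the cabinet's roof near its back edge (mm). Origin at the centre of its underside.
- dish: bystander: a white ceramic dish, 52 across, 20 high, on the cabinet's roof near its back edge (mm). Origin at the centre of its underside.
- spray: bystander: an ivory bottle, 56 across, 150 high, on the table left of the cabinet (mm). Origin at the centre of its underside.
- dropper: bystander: a thin blue bottle with an orange cap, 28 across, 85 high, on the table left of the cabinet (mm). Origin at the centre of its underside.
- mouse: bystander: a black and red computer mouse, 100 x 58 x 30, on the table at the left (mm). Origin at the centre of its underside.
- beaker: bystander: a white mug, 70 across, 80 high, on the table right of the cabinet (mm). Origin at the centre of its underside.
- tray: bystander: a shallow steel tray, 140 x 200 x 20, on the table at the right (mm). Origin at the centre of its underside.

How it is judged:
By the outcome, as a careful person would: the job done as asked, in the order asked, and still so for the second after the job is handed in, with the robot touching nothing.
It also fails if it takes over 72 s, if anything falls off the work surface, if the arm or the gripper's body presses on something with over 40 N, if the wrist force passes 120 N, or if a joint passes its speed limit or range.

## Working session

There is one attempt and no reset: what is moved stays moved. The work goes in short steps, Python scripts to look and compute and a tool call to move; the robot and the scene stay as the last step left them, time stands still between calls to the robot, and variables do not carry over. Pictures are saved under pics/ and viewed, and the job is handed in when it is done.

Besides the shell and the picture viewer there is one more tool, called after "Call:" by a JSON object that holds its "method" and its "body", one argument or row to a line. apply_moves: Moves the arm, as the interface text tells. Its arguments: {"type":"object","properties":{"moves":{"type":"array"}},"required":["moves"]}

```bash
mkdir -p pics; ls; cat > h.py <<'E'
import numpy as np, cv2
from bench import robot, optics, job
def snap(n,f):
    c=optics.get_calibration(n); im=optics.snapshot(n)
    cv2.imwrite('pics/'+f+'.png',im[:,:,::-1]); np.save('pics/'+f+'.npy',im); np.save('pics/'+f+'_c.npy',c,allow_pickle=True); return im,c
def load(f): return np.load('pics/'+f+'.npy'), np.load('pics/'+f+'_c.npy',allow_pickle=True).item()
def ray(c,u,v,fish=False):
    R=cv2.Rodrigues(np.array(c['rvec'],float))[0]; t=np.array(c['tvec'],float).ravel()
    x=(u-c['cx'])/c['fx']; y=(v-c['cy'])/c['fy']
    if fish:
        r=np.hypot(x,y); d=np.array([x/r*np.sin(r),y/r*np.sin(r),np.cos(r)]) if r>1e-9 else np.array([0,0,1.])
    else: d=np.array([x,y,1.]); d/=np.linalg.norm(d)
    return -R.T@t, R.T@d
def onplane(c,u,v,z,fish=False):
    o,d=ray(c,u,v,fish); return o+d*(z-o[2])/d[2]
def proj(c,p,fish=False):
    R=cv2.Rodrigues(np.array(c['rvec'],float))[0]; t=np.array(c['tvec'],float).ravel()
    q=R@np.array(p)+t
    if fish:
        r=np.hypot(q[0],q[1]); th=np.arctan2(r,q[2]); x,y=q[0]/r*th,q[1]/r*th
    else: x,y=q[0]/q[2],q[1]/q[2]
    return np.array([c['fx']*x+c['cx'],c['fy']*y+c['cy']])
E
python3 - <<'E'
from h import *
o=robot.get_obs(); print(o)
for n in ['scene','top','wrist']:
    im,c=snap(n,n+'0'); print(n,c)
E
```

```text
pics
{'time': 0.0, 'joint_positions': array([ 1.17086482e+00,  8.79452173e-02,  1.37221600e+00, -2.40202364e-05,
        1.68360572e+00, -1.03048797e-01]), 'qvel': array([ 0.00042749,  0.0003679 ,  0.00076353, -0.00122413, -0.00059184,
       -0.00158935]), 'joint_torque': array([ 1.46331699e-04, -3.40193510e+01, -3.02423251e+01,  7.15460884e-02,
        3.31818277e-02, -2.05760716e-04]), 'tool_pos': array([0.16068262, 0.52547063, 0.21832891]), 'ee_rot': array([-3.13942745e+00, -1.99913573e-04,  2.84470705e+00]), 'wrist_force': array([ 0.28522854, -0.27947189, -0.43767616]), 'wrist_torque': array([-0.01728529,  0.07259799,  0.00897518]), 'width': 0.09401950560457174}
scene {'fx': 533.1088213159243, 'fy': 533.1088213159243, 'cx': 281.0814311806835, 'cy': 204.26212439755503, 'rvec': array([ 0.99097665,  2.64494114, -0.83572714]), 'tvec': array([ 0.40626608, -0.19747675,  1.77149218])}
top {'fx': 478.82064588446417, 'fy': 478.82064588446417, 'cx': 283.60745402359885, 'cy': 217.72082300109702, 'rvec': array([ 2.14859773, -2.05189003,  0.22094976]), 'tvec': array([-0.02254916,  0.56679874,  1.59973119])}
wrist {'fx': 325.19226210127806, 'fy': 325.19226210127806, 'cx': 283.67556307323827, 'cy': 210.53379735761916, 'rvec': array([-2.371013  , -1.75313075, -0.19901767]), 'tvec': array([-0.54852124, -0.02544774,  0.38982453])}
```

View pics/scene0.png

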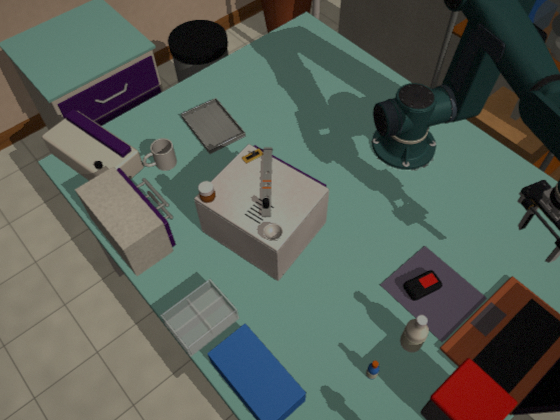

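View pics/top0.png

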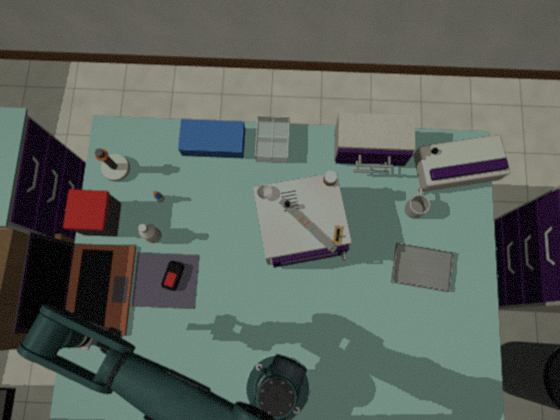

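View pics/wrist0.png

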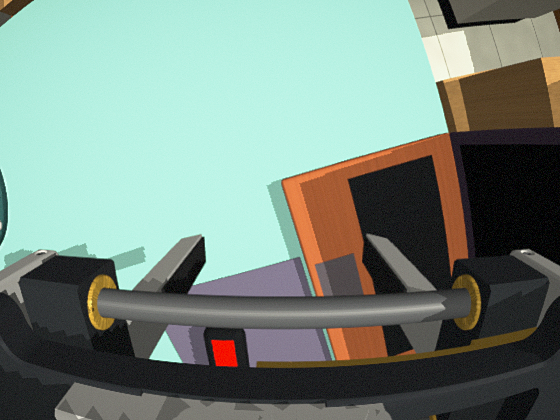

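The scene and top views show the cabinet near the middle, at scene (265,205) and top (302,218). The bar runs from the brass keeper, top (338,237), to the knob, top (288,204). I'll zoom in on both.

```bash
python3 - <<'E'
from h import *
a,_=load('top0'); b,_=load('scene0')
A=cv2.resize(a[165:275,240:365],None,fx=6,fy=6,interpolation=cv2.INTER_CUBIC)[:600,:800]
B=cv2.resize(b[140:280,185:335],None,fx=4,fy=4,interpolation=cv2.INTER_CUBIC)
A=cv2.resize(a[165:265,240:365],None,fx=6,fy=6,interpolation=cv2.INTER_CUBIC)
cv2.imwrite('pics/topz.png',A[:,:,::-1]);cv2.imwrite('pics/scenez.png',B[:,:,::-1])
E
```

```text
(no output)
```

View pics/topz.png

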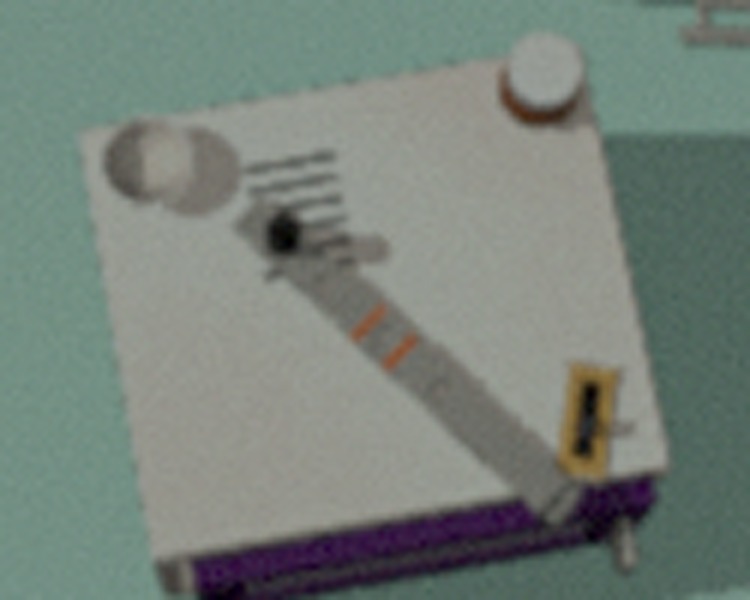

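View pics/scenez.png

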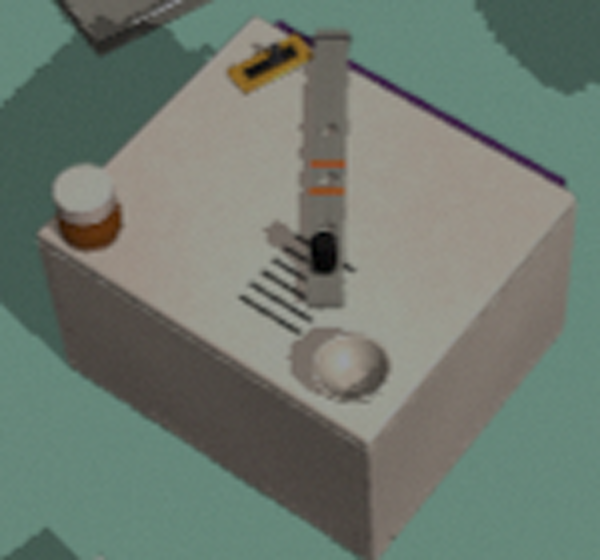

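```bash
python3 - <<'E'
from h import *
a,ca=load('top0'); b,cb=load('scene0')
print('corners top z=.18')
C={}
for n,(u,v) in dict(BL=(80,133),FR=(665,468),FL=(155,560)).items():
    C[n]=onplane(ca,240+u/6-.4,165+v/6-.4,.18); print(n,C[n])
for n,(u,v) in dict(FR=(255,18),FL=(574,195),BL=(370,440),BR=(40,237)).items():
    p=onplane(cb,185+u/4-.4,140+v/4-.4,.18); print('scene',n,p)
def cent(im,m,box):
    x0,y0,x1,y1=box; k=np.zeros(m.shape,bool);k[y0:y1,x0:x1]=1; ys,xs=np.nonzero(m&k); return xs.mean(),ys.mean(),len(xs)
def tri(p,q):
    o1,d1=ray(ca,*p);o2,d2=ray(cb,*q)
    A=np.stack([d1,-d2],1);s=np.linalg.lstsq(A,o2-o1,rcond=None)[0]
    P,Q=o1+d1*s[0],o2+d2*s[1]; return (P+Q)/2,np.linalg.norm(P-Q)
for im,box in((a,(280,195,295,212)),(b,(255,192,275,212))):
    m=im.max(2)<45; print(cent(im,m,box))
kt=cent(a,a.max(2)<45,(280,195,295,212))[:2]; ks=cent(b,b.max(2)<45,(255,192,275,212))[:2]
print('knob',tri(kt,ks),onplane(ca,*kt,.208),onplane(cb,*ks,.208))
def org(im):
    f=im.astype(int); return (f[...,0]>f[...,2]+50)&(f[...,0]>110)
for im,c,box in((a,ca,(295,210,312,230)),(b,cb,(255,175,275,192))):
    x,y,n=cent(im,org(im),box);print('stripes',x,y,n,onplane(c,x,y,.19))
def brass(im):
    f=im.astype(int); return (f[...,0]>f[...,2]+45)&(f[...,1]>f[...,2]+22)
for im,c,box in((a,ca,(325,220,350,250)),(b,cb,(238,145,268,166))):
    m=brass(im);k=np.zeros(m.shape,np.uint8);x0,y0,x1,y1=box;k[y0:y1,x0:x1]=m[y0:y1,x0:x1]
    pts=np.argwhere(k)[:,::-1].astype(np.float32); r=cv2.minAreaRect(pts);print('brass',r,onplane(c,*r[0],.183))
E
```

```text
corners top z=.18
BL [0.64003104 0.10672065 0.18      ]
FR [ 0.46969323 -0.21438382  0.18      ]
FL [0.40830104 0.0530671  0.18      ]
scene FR [ 0.47419706 -0.21383061  0.18      ]
scene FL [0.41136027 0.05419707 0.18      ]
scene BL [0.64020543 0.10808635 0.18      ]
scene BR [ 0.70501374 -0.15801782  0.18      ]
(np.float64(286.875), np.float64(203.66666666666666), 24)
(np.float64(265.1803278688525), np.float64(202.49180327868854), 61)
knob (array([ 0.58132715, -0.00718098,  0.20764435]), np.float64(0.000638359628445123)) [ 0.5810199  -0.00694474  0.208     ] [ 0.58165963 -0.00724907  0.208     ]
stripes 303.72222222222223 220.72222222222223 18 [ 0.53191208 -0.06304516  0.19      ]
stripes 266.2352941176471 184.2058823529412 34 [ 0.53310368 -0.06203583  0.19      ]
brass ((337.41705322265625, 234.62228393554688), (7.335085391998291, 17.247364044189453), 7.594643592834473) [ 0.49302957 -0.17217659  0.183     ]
brass ((252.30001831054688, 155.6000213623047), (7.602630138397217, 20.57182502746582), 63.43495178222656) [ 0.49438625 -0.17050325  0.183     ]
```

```bash
cat > cab.py <<'E'
import numpy as np
from scipy.optimize import least_squares
obs=[((-100,-140),(.4697,-.2144)),((-100,140),(.4083,.0531)),((140,140),(.6400,.1067)),
((-100,-140),(.4742,-.2138)),((-100,140),(.4114,.0542)),((140,140),(.6402,.1081)),((140,-140),(.7050,-.1580))]
L=np.array([o[0] for o in obs])/1000; W=np.array([o[1] for o in obs])
def Rm(t): return np.array([[np.cos(t),-np.sin(t)],[np.sin(t),np.cos(t)]])
# extra: shut pivot from the bar, keeper from brass
L=np.vstack([L,[-.108,-.075],[-.068,-.1]]);W=np.vstack([W,[.4495,-.1577],[.4937,-.1713]])
s=least_squares(lambda p:((L@Rm(p[2]).T+p[:2]-W)).ravel(),[.55,-.05,.2])
X=s.x; res=s.fun.reshape(-1,2)
def c2w(p): return Rm(X[2])@np.array(p)+X[:2]
def w2c(p): return Rm(X[2]).T@(np.array(p)-X[:2])
HINGE=np.array([-.108,.125])
def pivot(d): return HINGE+.2*np.array([-np.sin(d),-np.cos(d)])
K=np.array([-.068,-.1]);kd=np.array([np.cos(-.335),np.sin(-.335)])
def door_for(s):  # peg at K+s*kd ; find door so |pivot-peg|=.125
    from scipy.optimize import brentq
    pg=K+s*kd
    return brentq(lambda d:np.linalg.norm(pivot(d)-pg)-.125,0.02,.9),pg
if __name__=='__main__':
    print(X,(res*1000).round(1))
    for s in(-.015,-.0075,0,.0075,.015):
        d,pg=door_for(s);pv=pivot(d);a=np.arctan2(*(pg-pv)[::-1]);kn=pv+.2*np.array([np.cos(a),np.sin(a)])
        print(s,'door',d,'bardir cab',a,'piv',c2w(pv),'peg',c2w(pg),'knob',c2w(kn))
    print('knob now cab',w2c([.5813,-.0071]))
E
python3 cab.py
```

```text
[ 0.53730844 -0.05813059  0.23195981] [[ 2.5 -3. ]
 [-0.5  2. ]
 [ 1.4  3.6]
 [-2.  -3.6]
 [-3.6  0.9]
 [ 1.2  2.2]
 [ 0.7 -4.2]
 [-0.1  1.8]
 [ 0.4  0.2]]
-0.015 door 0.47669001779999365 bardir cab -0.3457666279978475 piv [ 0.35500635 -0.15534653] peg [ 0.47919772 -0.16954169] knob [ 0.55371255 -0.17805879]
-0.0075 door 0.4389361106041088 bardir cab -0.3383668243006024 piv [ 0.36236493 -0.15703733] peg [ 0.48665794 -0.17031312] knob [ 0.56123375 -0.1782786 ]
0 door 0.4013002246216157 bardir cab -0.333247709942172 piv [ 0.36975882 -0.15844521] peg [ 0.49411816 -0.17108456] knob [ 0.56873377 -0.17866817]
0.0075 door 0.3637499515181807 bardir cab -0.3303936089131098 piv [ 0.37718347 -0.15957163] peg [ 0.50157839 -0.17185599] knob [ 0.57621533 -0.17922661]
0.015 door 0.3262440397214037 bardir cab -0.3297937325401032 piv [ 0.38463635 -0.16041769] peg [ 0.50903861 -0.17262743] knob [ 0.58367996 -0.17995327]
knob now cab [0.05454454 0.03955086]
```

```bash
cat > mv.py <<'E'
import numpy as np, sys, json
# commanded pose kept in cmd.json: [x,y,z,psi]
def load(): return np.array(json.load(open('cmd.json')))
def save(c): json.dump(list(map(float,c)),open('cmd.json','w'))
def delta(c,t):
    p=c[3]; d=np.array(t[:3])-c[:3]
    return np.array([d[0]*np.cos(p)+d[1]*np.sin(p), d[0]*np.sin(p)-d[1]*np.cos(p), -d[2]])*100, -(t[3]-p)
def applied(c,sh,rz):
    p=c[3]; s=np.array(sh)/100
    return np.array([c[0]+s[0]*np.cos(p)+s[1]*np.sin(p), c[1]+s[0]*np.sin(p)-s[1]*np.cos(p), c[2]-s[2], p-rz])
E
python3 - <<'E'
from mv import *; from h import *
save([.161,.526,.22,2.845])
print(delta(load(),[.50,-.05,.36,.853]))
a,ca=load_=__import__('h').load('top0')
print('jar',onplane(ca,240+540/6,165+70/6,.226),'dish',onplane(ca,240+150/6,165+160/6,.2))
c=optics.get_calibration('wrist');R=cv2.Rodrigues(c['rvec'])[0]
print('cam pos',-R.T@c['tvec'],'axis',R[2],'right',R[0])
E
```

```text
Traceback (most recent call last):
TypeError: load() missing 1 required positional argument: 'f'
```

```bash
sed -i 's/def load()/def cmd()/' mv.py; python3 - <<'E'
from mv import *; from h import *
save([.161,.526,.22,2.845])
print(delta(cmd(),[.50,-.05,.36,.853]))
a,ca=load('top0')
print('jar',onplane(ca,240+540/6,165+70/6,.226),'dish',onplane(ca,240+150/6,165+160/6,.2))
c=optics.get_calibration('wrist');R=cv2.Rodrigues(c['rvec'])[0]
print('cam pos',-R.T@c['tvec'],'axis',R[2],'right',R[0])
E
```

```text
(array([-49.25422227, -45.17733489, -14.        ]), np.float64(1.9920000000000002))
jar [ 0.67115097 -0.14016455  0.226     ] dish [0.61964509 0.06522959 0.2       ]
cam pos [0.1000684  0.54415274 0.38406889] axis [ 0.21699007 -0.06900184 -0.97373203] right [ 0.29335536  0.95600052 -0.00237292]
```

```bash
python3 - <<'E'
from mv import *
print(delta(cmd(),[.46,-.20,.29,.853]))
E
```

```text
(array([-49.81282078, -60.69145645,  -7.        ]), np.float64(1.9920000000000002))
```

Call:
{"method": "apply_moves", "body": {
  "moves": [
    [[-5,-6,-7],[0,0,0.2],0.5],
    [[-8,-9.5,-7],[0,0,0.3],0.5],
    [[-10.5,-13,-7],[0,0,0.4],0.5],
    [[-13,-16,-7],[0,0,0.5],0.5],
    [[-15.5,-19,-7],[0,0,0.6],0.5],
    [[-18,-22,-7],[0,0,0.7],0.5],
    [[-20.5,-25,-7],[0,0,0.8],0.5],
    [[-23,-28,-7],[0,0,0.9],0.5],
    [[-25.5,-31,-7],[0,0,1.0],0.5],
    [[-28,-34,-7],[0,0,1.1],0.5]
  ]
}}

```text
time: 0.98
tool_pos: [0.3136, 0.1541, 0.2893]
ee_rot: [3.141, -0.0, 1.741]
wrist_force: [1.8, 0.4, -1.0]
width: 0.0471
```

```bash
python3 - <<'E'
from mv import *
from h import robot
save(applied(cmd(),[-28,-34,-7],1.1));print(cmd());o=robot.get_obs();print(o['tool_pos'],o['ee_rot'],o['joint_positions'])
print(delta(cmd(),[.46,-.20,.29,.853]))
E
```

```text
[0.32940507 0.11901139 0.29       1.745     ]
[0.31359763 0.15414535 0.28932264] [ 3.14064055e+00 -1.75624519e-04  1.74066933e+00] [ 2.94107777e-01 -3.70090721e-01  1.63446064e+00  5.90221713e-05
  1.87625620e+00  1.24252633e-01]
(array([-3.36818333e+01,  7.33260530e+00,  5.55111512e-15]), np.float64(0.8920000000000001))
```

```bash
python3 - <<'E'
from mv import *
save([.3138,.1535,.29,1.745])
print(delta(cmd(),[.46,-.20,.29,.853]))
E
```

```text
(array([-37.34896897,   8.27172394,  -0.        ]), np.float64(0.8920000000000001))
```

Call:
{"method": "apply_moves", "body": {
  "moves": [
    [[-4,0.9,0],[0,0,0.12],0.5],
    [[-8,1.8,0],[0,0,0.24],0.5],
    [[-12,2.7,0],[0,0,0.36],0.5],
    [[-16,3.5,0],[0,0,0.48],0.5],
    [[-20,4.4,0],[0,0,0.6],0.5],
    [[-24,5.3,0],[0,0,0.7],0.5],
    [[-28,6.2,0],[0,0,0.8],0.5],
    [[-32,7.1,0],[0,0,0.85],0.5],
    [[-35.5,7.9,0],[0,0,0.89],0.5],
    [[-37.3,8.3,0],[0,0,0.89],0.5]
  ]
}}

```text
time: 1.82
tool_pos: [0.4604, -0.2008, 0.2877]
ee_rot: [-3.14, 0.001, 0.85]
wrist_force: [-0.1, 0.8, -0.1]
width: 0.047
```

```bash
python3 - <<'E'
from mv import *
from h import *
save(applied(cmd(),[-37.3,8.3,0],.89));print(cmd());o=robot.get_obs();print(o['tool_pos'],o['ee_rot'],np.abs(o['qvel']).max(),o['wrist_force'])
im,c=snap('wrist','w1')
o=robot.get_obs();print(o['tool_pos'],o['ee_rot'],np.abs(o['qvel']).max())
print(proj(c,[.494,-.171,.19],True))
E
```

```text
[ 0.46019361 -0.19946871  0.29        0.855     ]
[ 0.46039161 -0.20076107  0.28770054] [-3.14009308e+00  1.21902756e-03  8.49793372e-01] 0.32169805318148104 [-0.08486772  0.83225608 -0.14551493]
[ 0.4609021  -0.20225307  0.28708578] [-3.14044164e+00  2.29213290e-03  8.49333005e-01] 0.06891132608314092
[288.15968099 162.17073627]
```

View pics/w1.png

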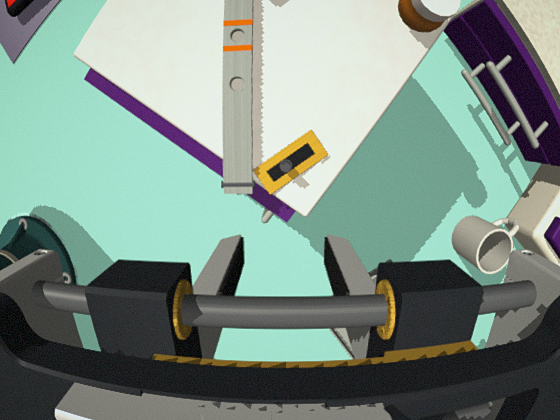

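The picture shows the keeper at about (292,162), with the peg in its slot near (288,166). The middle hole is at (237,36), and the front hole is at (237,84). I'll zoom in on the keeper.

```bash
python3 - <<'E'
from h import *
im,c=load('w1')
A=cv2.resize(im[125:200,245:345],None,fx=8,fy=8,interpolation=cv2.INTER_CUBIC);cv2.imwrite('pics/w1z.png',A[:,:,::-1])
A=cv2.resize(im[0:100,200:280],None,fx=6,fy=6,interpolation=cv2.INTER_CUBIC);cv2.imwrite('pics/w1b.png',A[:,:,::-1])
E
```

```text
(no output)
```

View pics/w1z.png

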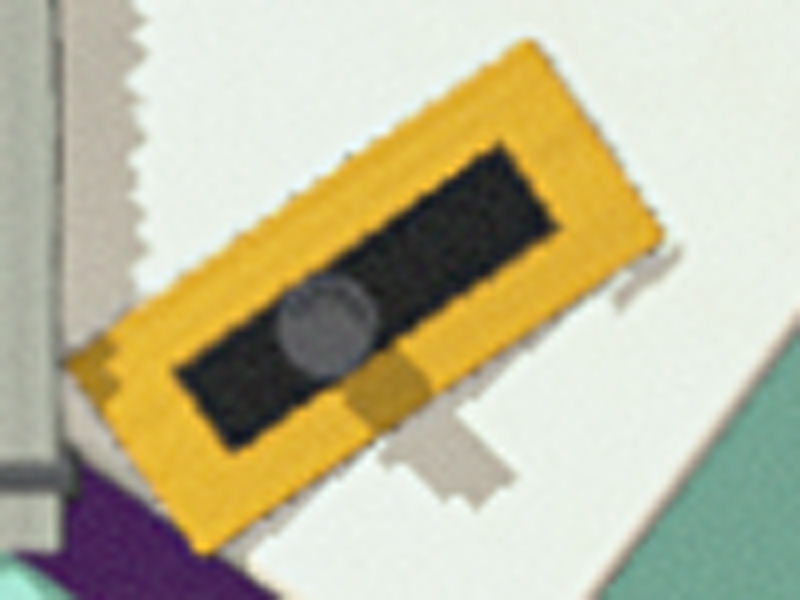

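View pics/w1b.png

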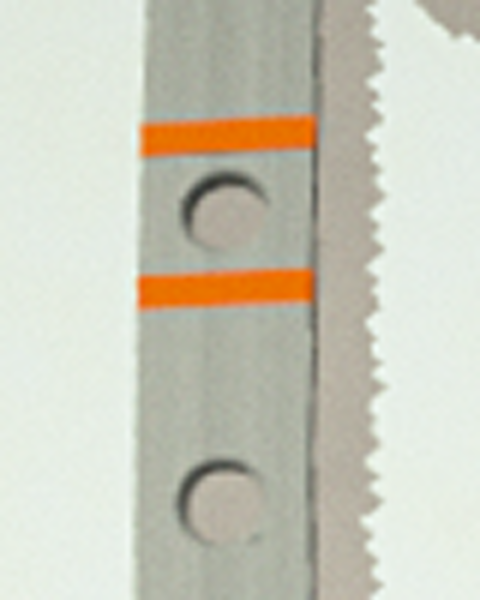

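```bash
python3 - <<'E'
from h import *; import cab
im,c=load('w1')
z=lambda u,v:(245+u/8-.44,125+v/8-.44)
peg=onplane(c,*z(328,321),.199,True)[:2];print('peg',peg)
k=[onplane(c,*z(*q),.183,True)[:2] for q in[(528,40),(663,236),(205,553),(68,365)]]
sl=[onplane(c,*z(*q),.183,True)[:2] for q in[(498,143),(556,228),(233,450),(178,370)]]
kc=np.mean(k,0);sc=np.mean(sl,0);ax=(sl[0]+sl[1]-sl[2]-sl[3]);ax/=np.linalg.norm(ax)
kx=(k[0]+k[1]-k[2]-k[3]);L=np.linalg.norm(kx)/2;kx/=np.linalg.norm(kx)
print('keeper',kc,sc,L,'angles',np.arctan2(*kx[::-1]),np.arctan2(*ax[::-1]),'peg along',(peg-kc)@kx,'across',(peg-kc)@[-kx[1],kx[0]])
zb=lambda u,v:(200+u/6-.42,v/6-.42)
h1=onplane(c,*zb(226,210),.190,True)[:2];h0=onplane(c,*zb(222,502),.190,True)[:2]
d=h1-h0;print('holes',h1,h0,np.linalg.norm(d),np.arctan2(*d[::-1]))
u=d/np.linalg.norm(d);print('pivot',h1-.125*u,'knob pred',h1+.075*u)
E
```

```text
peg [ 0.49155436 -0.1705152 ]
keeper [ 0.49514189 -0.17239937] [ 0.49524175 -0.17238547] 0.05852526465296816 angles -0.10631065880611154 -0.10699645110272396 peg along -0.0037672126401297476 across 0.0014928559818814398
holes [ 0.53362869 -0.06325487] [ 0.50579213 -0.09477568] 0.042052776872844574 0.8473875678639822
pivot [ 0.45088575 -0.15694908] knob pred [ 0.58327446 -0.00703834]
```

```bash
cat >> mv.py <<'E'
def meas():
    from bench import robot
    o=robot.get_obs(); return np.array([*o['tool_pos'],o['ee_rot'][2]])
E
python3 - <<'E'
from mv import *
m=meas();print(m,delta(m,[.5825,-.007,.245,.847]))
E
```

```text
[ 0.4609021  -0.20225307  0.28708578  0.849333  ] (array([22.69173037, -3.76609773,  4.20857787]), np.float64(0.0023330047857919034))
```

Call:
{"method": "apply_moves", "body": {
  "moves": [
    [[3,-0.5,0],[0,0,0],0.5],
    [[7,-1.1,0],[0,0,0],0.5],
    [[11,-1.8,0],[0,0,0],0.5],
    [[15,-2.5,0],[0,0,0],0.5],
    [[19,-3.2,1],[0,0,0],0.5],
    [[22,-3.7,2.5],[0,0,0],0.5],
    [[22.7,-3.8,4.2],[0,0,0],0.5],
    [[22.7,-3.8,4.2],[0,0,0],0.5],
    [[22.7,-3.8,4.2],[0,0,0],0.5],
    [[22.7,-3.8,4.2],[0,0,0],0.5]
  ]
}}

```text
time: 2.7
tool_pos: [0.58, -0.0013, 0.2482]
ee_rot: [3.141, -0.0, 0.854]
wrist_force: [0.9, 0.7, 0.3]
width: 0.0473
```

```bash
python3 - <<'E'
from mv import *
from h import *
m=meas();print(m,delta(m,[.5825,-.007,.2085,.847]))
snap('wrist','w2')
E
```

```text
[ 0.57997573 -0.00132092  0.2481975   0.85429644] (array([-0.26248355,  0.56333103,  3.96975027]), np.float64(0.007296437973925762))
```

View pics/w2.png

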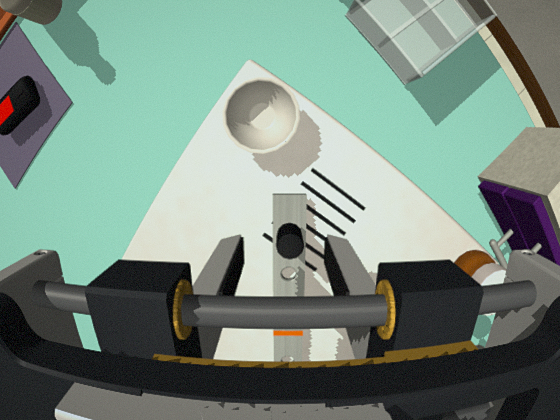

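```bash
python3 - <<'E'
from mv import *
from h import *
im,c=load('w2')
m=(im.max(2)<50).astype(np.uint8); m[:, :275]=0; m[:,303:]=0;m[:220]=0;m[262:]=0
ys,xs=np.nonzero(m);print(xs.min(),xs.max(),ys.min(),ys.max(),xs.mean(),ys.mean())
print('top disc guess',onplane(c,289,238,.222,True))
o=robot.get_obs();print(o['tool_pos'],o['qvel'].round(3)); m=meas(); print(delta(m,[.5825,-.007,.2085,.847]))
A=cv2.resize(im[180:300,220:350],None,fx=5,fy=5,interpolation=cv2.INTER_CUBIC);cv2.imwrite('pics/w2z.png',A[:,:,::-1])
E
```

```text
277 302 223 257 289.49074074074076 240.59920634920636
top disc guess [ 0.5863361  -0.00202061  0.222     ]
[ 0.58022467 -0.0016683   0.24888733] [-0.011 -0.008 -0.006  0.003 -0.004  0.   ]
(array([-0.25229136,  0.52191062,  4.03873254]), np.float64(0.006634732515017783))
```

View pics/w2z.png

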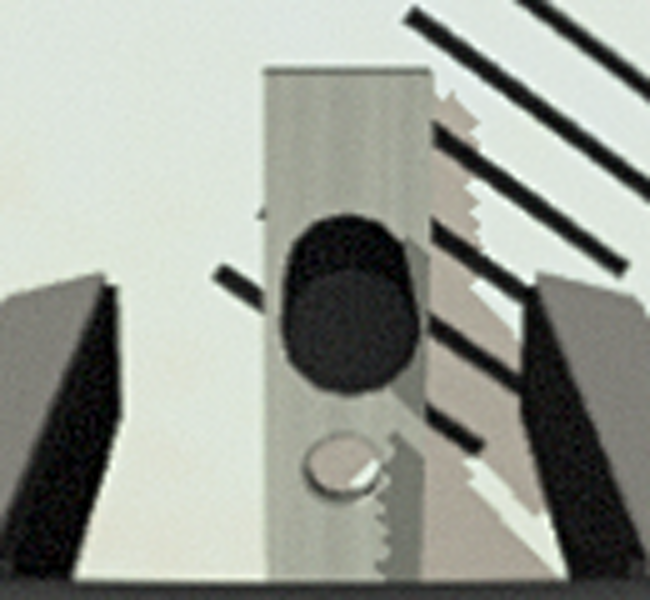

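```bash
python3 - <<'E'
from mv import *
from h import *
im,c=load('w2')
k=onplane(c,289.6,245.6,.222,True)[:2];b0=onplane(c,220+264/5-.4,180+350/5-.4,.19,True)[:2];b1=onplane(c,220+424/5-.4,180+350/5-.4,.19,True)[:2]
print(k,b0,b1,np.linalg.norm(b1-b0))
m=meas();print(m,delta(m,[*k,.2085,.847]),delta(m,[*((b0+b1)/2),.2085,.847]))
E
```

```text
[ 0.5833563  -0.00604041] [ 0.56504224 -0.00900712] [ 0.58263222 -0.02442078] 0.02338778053672597
[ 0.58022467 -0.0016683   0.24888733  0.85363473] (array([-0.12368909,  0.52337856,  4.03873254]), np.float64(0.006634732515017783)) (array([-1.55376595,  0.50746745,  4.03873254]), np.float64(0.006634732515017783))
```

Call:
{"method": "apply_moves", "body": {
  "moves": [
    [[-0.1,0.3,0],[0,0,0],0.5],
    [[-0.15,0.5,0.5],[0,0,0],0.5],
    [[-0.15,0.5,1.5],[0,0,0],0.5],
    [[-0.15,0.5,2.5],[0,0,0],0.5],
    [[-0.15,0.5,3.3],[0,0,0],0.5],
    [[-0.15,0.5,3.7],[0,0,0],0.5],
    [[-0.15,0.5,3.9],[0,0,0],0.5],
    [[-0.15,0.5,3.9],[0,0,0],0.5],
    [[-0.15,0.5,3.9],[0,0,0],0.5],
    [[-0.15,0.5,3.9],[0,0,0],0.5]
  ]
}}

```text
time: 3.58
tool_pos: [0.5834, -0.0052, 0.2089]
ee_rot: [3.141, -0.001, 0.855]
wrist_force: [0.1, 0.0, 0.7]
width: 0.0469
```

```bash
python3 - <<'E'
from mv import *
from h import *
o=robot.get_obs();print(meas(),o['wrist_force'],o['qvel'].round(3))
E
```

```text
[ 0.58336753 -0.00515086  0.20886789  0.85501657] [0.07901181 0.03405541 0.74432367] [ 0.001 -0.002 -0.003 -0.002 -0.001 -0.   ]
```

Centred to within a millimetre, so I'll close.

Call:
{"method": "apply_moves", "body": {
  "moves": [
    [[0,0,0],[0,0,0],0.4],
    [[0,0,0],[0,0,0],0.3],
    [[0,0,0],[0,0,0],0.2],
    [[0,0,0],[0,0,0],0.0],
    [[0,0,0],[0,0,0],0.0],
    [[0,0,0],[0,0,0],0.0],
    [[0,0,0],[0,0,0],0.0],
    [[0,0,0],[0,0,0],0.0],
    [[0,0,0],[0,0,0],0.0],
    [[0,0,0],[0,0,0],0.0]
  ]
}}

```text
time: 4.42
tool_pos: [0.5831, -0.0052, 0.2083]
ee_rot: [3.142, -0.0, 0.855]
wrist_force: [0.6, 0.5, 0.4]
width: 0.0175
```

```bash
python3 - <<'E'
from mv import *
from h import *
o=robot.get_obs();print(meas(),o['wrist_force'],o['wrist_torque'],o['width'])
E
```

```text
[ 0.58311921 -0.00520845  0.20831476  0.85483958] [0.55013862 0.46455614 0.40134121] [-0.00797253  0.05969828 -0.0321472 ] 0.017508924611915354
```

```bash
cat > plan.py <<'E'
import numpy as np, json
from scipy.spatial.transform import Rotation as Rot
TH=.23
def Rm(t): return np.array([[np.cos(t),-np.sin(t)],[np.sin(t),np.cos(t)]])
P0=np.array([.4516,-.1559]); H=P0+Rm(TH)@[0,.2]; HH=.0208
PEG=np.array([.4912,-.1710])
def piv(d): return H+.2*Rm(TH)@np.array([-np.sin(d),-np.cos(d)])
def pose(d,a,t,e=0.):   # TCP pos and rotation, tool x along bar
    p=piv(d); u=np.array([np.cos(a),np.sin(a)])
    r=(.2+e)*np.cos(t)-HH*np.sin(t); z=.1875+(.2+e)*np.sin(t)+HH*np.cos(t)
    R=Rot.from_euler('xyz',[np.pi,0,a])*Rot.from_rotvec([0,t,0])
    return np.array([*(p+r*u),z]),R
def solve(pegxy,L=.125):
    from scipy.optimize import brentq
    d=brentq(lambda d:np.linalg.norm(piv(d)-pegxy)-L,.02,.9); v=pegxy-piv(d); return d,np.arctan2(v[1],v[0])
def rows(start,wps):
    p0,R0=start
    out=[]
    for p,R in wps:
        s=R0.inv().apply(p-p0)*100; w=(R0.inv()*R).as_rotvec(); out.append((s.round(2).tolist(),w.round(3).tolist()))
    return out
def measpose():
    from bench import robot
    o=robot.get_obs(); return np.array(o['tool_pos']),Rot.from_euler('xyz',o['ee_rot']),o
def whereis(p,R):  # tcp -> (d,a,t) by inverse
    from scipy.optimize import least_squares
    s=least_squares(lambda q: pose(q[0],q[1],q[2])[0]-p,[.2,.4,.1]); return s.x
E
python3 - <<'E'
from plan import *
print(solve(PEG), piv(solve(PEG)[0]))
p,R,o=measpose();print(p,whereis(p,R))
p0=pose(0,.853,0);print(p0[0])
for r in rows(p0,[pose(0,.853,t) for t in(.02,.06,.1,.14,.18,.2)]):print(r)
E
```

```text
(0.4265292460198719, np.float64(-0.10968570771301847)) [ 0.36695118 -0.15731676]
[ 0.58311921 -0.00520845  0.20831476] [-9.02111823e-05  8.53282853e-01  7.38134584e-05]
[ 0.58314527 -0.00524861  0.2083    ]
([-0.05, 0.0, -0.4], [0.0, 0.02, 0.0])
([-0.16, -0.0, -1.2], [-0.0, 0.06, 0.0])
([-0.31, -0.0, -1.99], [0.0, 0.1, 0.0])
([-0.49, -0.0, -2.77], [0.0, 0.14, 0.0])
([-0.7, -0.0, -3.55], [0.0, 0.18, 0.0])
([-0.81, 0.0, -3.93], [0.0, 0.2, 0.0])
```

Call:
{"method": "apply_moves", "body": {
  "moves": [
    [[-0.05,0,-0.4],[0,0.02,0],0.0],
    [[-0.16,0,-1.2],[0,0.06,0],0.0],
    [[-0.3,0,-2.0],[0,0.1,0],0.0],
    [[-0.5,0,-2.8],[0,0.14,0],0.0],
    [[-0.7,0,-3.55],[0,0.18,0],0.0],
    [[-0.8,0,-3.95],[0,0.2,0],0.0],
    [[-0.8,0,-3.95],[0,0.2,0],0.0],
    [[-0.8,0,-3.95],[0,0.2,0],0.0],
    [[-0.8,0,-3.95],[0,0.2,0],0.0],
    [[-0.8,0,-3.95],[0,0.2,0],0.0]
  ]
}}

```text
time: 5.25
tool_pos: [0.5778, -0.011, 0.2471]
ee_rot: [-3.141, -0.199, 0.855]
wrist_force: [0.5, 0.2, -0.3]
width: 0.0174
```

```bash
python3 - <<'E'
from plan import *
p,R,o=measpose();print(p,o['ee_rot'],whereis(p,R),o['wrist_force'],o['wrist_torque'],o['width'])
s=pose(0,.853,.2);print(s[0],s[1].as_euler('xyz'))
N=18
D=np.linspace(0,.42,N+1)[1:];A=np.linspace(.853,.25,N+1)[1:]
st=s
for blk in(0,9):
    w=[pose(D[i],A[i],.2) for i in range(blk,blk+9)]
    for r in rows(st,w):print(r)
    st=w[-1];print()
E
```

```text
[ 0.57776722 -0.01103029  0.2471037 ] [-3.14072337 -0.19894321  0.8552315 ] [-4.06812699e-04  8.54539986e-01  1.97314290e-01] [ 0.50593515  0.15507949 -0.30923705] [-0.22836643  0.14789668 -0.00222775] 0.017423671092194372
[ 0.57780518 -0.0113643   0.24761925] [ 3.14159265 -0.2         0.853     ]
([-0.38, 0.37, -0.08], [-0.007, 0.0, 0.033])
([-0.77, 0.72, -0.16], [-0.013, 0.0, 0.066])
([-1.18, 1.07, -0.24], [-0.02, -0.0, 0.098])
([-1.6, 1.41, -0.32], [-0.027, -0.0, 0.131])
([-2.04, 1.73, -0.41], [-0.033, -0.0, 0.164])
([-2.49, 2.04, -0.5], [-0.04, -0.0, 0.197])
([-2.95, 2.34, -0.6], [-0.047, -0.0, 0.23])
([-3.43, 2.63, -0.69], [-0.053, -0.0, 0.263])
([-3.92, 2.91, -0.79], [-0.06, -0.0, 0.295])

([-0.4, 0.4, -0.08], [-0.007, -0.0, 0.033])
([-0.82, 0.79, -0.17], [-0.013, -0.0, 0.066])
([-1.25, 1.17, -0.25], [-0.02, -0.0, 0.098])
([-1.7, 1.54, -0.34], [-0.027, 0.0, 0.131])
([-2.16, 1.9, -0.44], [-0.033, -0.0, 0.164])
([-2.64, 2.25, -0.54], [-0.04, -0.0, 0.197])
([-3.13, 2.58, -0.63], [-0.047, -0.0, 0.23])
([-3.63, 2.9, -0.74], [-0.053, -0.0, 0.263])
([-4.15, 3.21, -0.84], [-0.06, 0.0, 0.295])
```

Call:
{"method": "apply_moves", "body": {
  "moves": [
    [[-0.4,0.35,-0.1],[-0.007,0,0.033],0],
    [[-0.75,0.7,-0.15],[-0.013,0,0.066],0],
    [[-1.2,1.05,-0.25],[-0.02,0,0.1],0],
    [[-1.6,1.4,-0.3],[-0.027,0,0.13],0],
    [[-2.05,1.75,-0.4],[-0.033,0,0.164],0],
    [[-2.5,2.05,-0.5],[-0.04,0,0.2],0],
    [[-2.95,2.35,-0.6],[-0.047,0,0.23],0],
    [[-3.45,2.65,-0.7],[-0.053,0,0.263],0],
    [[-3.9,2.9,-0.8],[-0.06,0,0.295],0],
    [[-3.9,2.9,-0.8],[-0.06,0,0.295],0]
  ]
}}

```text
time: 6.08
tool_pos: [0.5734, -0.0611, 0.2479]
ee_rot: [3.141, -0.2, 0.552]
wrist_force: [2.4, 1.5, -0.7]
width: 0.0173
```

```bash
python3 - <<'E'
from plan import *
p,R,o=measpose();print(p,o['ee_rot'],whereis(p,R),o['wrist_force'],o['wrist_torque'],o['width'])
E
```

```text
[ 0.57339835 -0.06109581  0.24785584] [ 3.14111076 -0.19980968  0.55152451] [0.21129956 0.54866138 0.20123321] [ 2.38786039  1.45034746 -0.67801017] [ 0.05457454 -0.15643038 -0.05273252] 0.017322319563251084
```

Call:
{"method": "apply_moves", "body": {
  "moves": [
    [[-0.4,0.4,-0.1],[-0.007,0,0.033],0],
    [[-0.8,0.8,-0.15],[-0.013,0,0.066],0],
    [[-1.25,1.15,-0.25],[-0.02,0,0.1],0],
    [[-1.7,1.55,-0.35],[-0.027,0,0.13],0],
    [[-2.15,1.9,-0.45],[-0.033,0,0.164],0],
    [[-2.65,2.25,-0.55],[-0.04,0,0.2],0],
    [[-3.15,2.6,-0.65],[-0.047,0,0.23],0],
    [[-3.65,2.9,-0.75],[-0.053,0,0.263],0],
    [[-4.15,3.2,-0.85],[-0.06,0,0.295],0],
    [[-4.15,3.2,-0.85],[-0.06,0,0.295],0]
  ]
}}

```text
time: 6.92
tool_pos: [0.5539, -0.1108, 0.2481]
ee_rot: [3.141, -0.2, 0.25]
wrist_force: [2.9, 0.7, 0.4]
width: 0.0176
```

```bash
python3 - <<'E'
from plan import *
from h import snap
p,R,o=measpose();print(p,o['ee_rot'],whereis(p,R),o['wrist_force'],o['wrist_torque'],o['width'])
snap('wrist','w3');snap('top','t3')
p,R,o=measpose();print(p,o['ee_rot'],whereis(p,R))
E
```

```text
[ 0.55387877 -0.11075666  0.2480695 ] [ 3.14067982 -0.19995303  0.25018571] [0.42155939 0.24631295 0.20234738] [2.89154949 0.6661503  0.38426125] [-0.04123544 -0.23256702  0.0923415 ] 0.017581649667315395
[ 0.55430467 -0.11005558  0.24804491] [ 3.14114482 -0.20044483  0.25246781] [0.41837019 0.25072297 0.20221911]
```

View pics/w3.png

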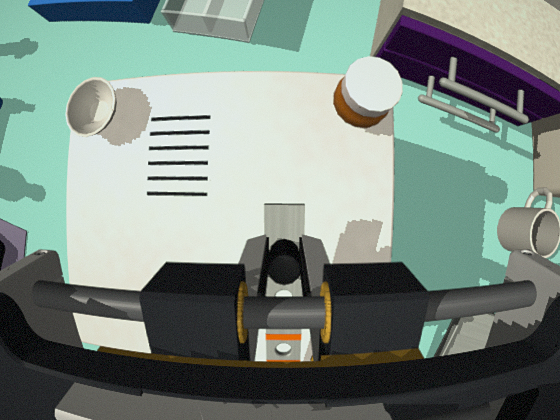

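View pics/t3.png

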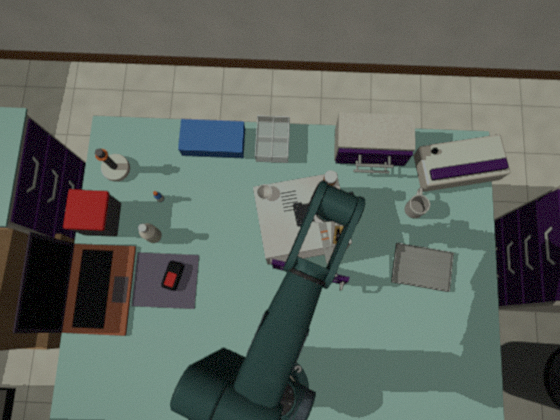

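```bash
python3 - <<'E'
from plan import *
s=pose(.42,.25,.2)
for r in rows(s,[pose(.4265,a,.2) for a in(.21,.17,.13,.09,.05,.01,-.03,-.07,-.11)]):print(r)
E
```

```text
([-0.13, 0.71, -0.03], [-0.008, -0.0, 0.039])
([-0.18, 1.48, -0.04], [-0.016, -0.0, 0.078])
([-0.25, 2.24, -0.05], [-0.024, -0.0, 0.118])
([-0.36, 3.0, -0.07], [-0.032, -0.0, 0.157])
([-0.49, 3.76, -0.1], [-0.04, -0.0, 0.196])
([-0.65, 4.51, -0.13], [-0.048, -0.0, 0.235])
([-0.85, 5.25, -0.17], [-0.056, -0.0, 0.274])
([-1.07, 5.98, -0.22], [-0.064, -0.0, 0.314])
([-1.32, 6.7, -0.27], [-0.072, -0.0, 0.353])
```

Call:
{"method": "apply_moves", "body": {
  "moves": [
    [[-0.13,0.7,0],[-0.008,0,0.039],0],
    [[-0.18,1.5,-0.05],[-0.016,0,0.078],0],
    [[-0.25,2.25,-0.05],[-0.024,0,0.118],0],
    [[-0.35,3.0,-0.1],[-0.032,0,0.157],0],
    [[-0.5,3.75,-0.1],[-0.04,0,0.196],0],
    [[-0.65,4.5,-0.15],[-0.048,0,0.235],0],
    [[-0.85,5.25,-0.17],[-0.056,0,0.274],0],
    [[-1.05,6.0,-0.22],[-0.064,0,0.314],0],
    [[-1.3,6.7,-0.27],[-0.072,0,0.353],0],
    [[-1.3,6.7,-0.27],[-0.072,0,0.353],0]
  ]
}}

```text
time: 7.85
tool_pos: [0.5583, -0.179, 0.2479]
ee_rot: [3.14, -0.2, -0.109]
wrist_force: [2.7, -0.3, 0.1]
width: 0.0173
```

```bash
python3 - <<'E'
from plan import *
from h import *
p,R,o=measpose();print(p,o['ee_rot'],whereis(p,R),o['wrist_force'],o['wrist_torque'],o['width'])
im,c=snap('wrist','w4');im2,_=snap('scene','s4')
p,R,o=measpose();print(p,o['ee_rot'],whereis(p,R))
A=np.hstack([cv2.resize(im[250:400,220:345],None,fx=3.2,fy=3.2,interpolation=cv2.INTER_CUBIC),cv2.resize(im2[130:250,200:300],(400,480),interpolation=cv2.INTER_CUBIC)])
cv2.imwrite('pics/m4.png',A[:,:,::-1])
E
```

```text
[ 0.55831159 -0.17900836  0.24790665] [ 3.13997571 -0.20025058 -0.10865947] [ 0.42253992 -0.11253354  0.20149817] [ 2.6968621  -0.30486476  0.11976434] [-0.13085663 -0.3088773   0.1127526 ] 0.017254755300137314
[ 0.55840136 -0.17805345  0.24802004] [ 3.14078576 -0.20042267 -0.1064016 ] [ 0.42243894 -0.10752419  0.20208942]
```

View pics/m4.png

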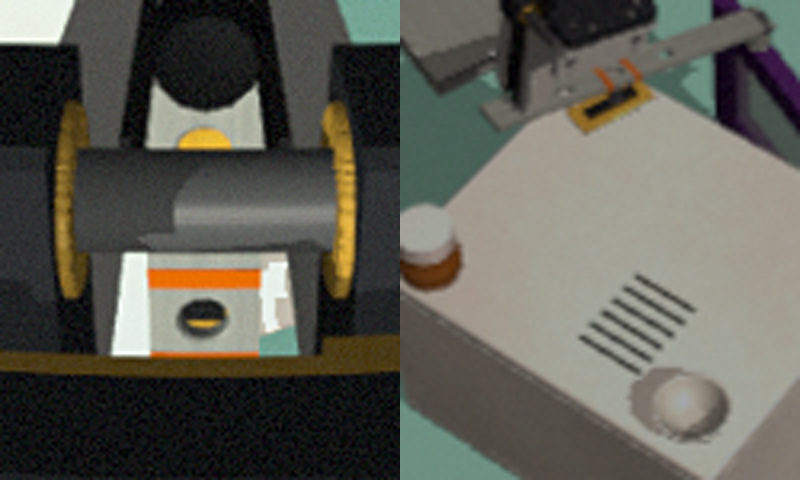

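```bash
python3 - <<'E'
from plan import *
s=pose(.4265,-.11,.2)
for r in rows(s,[pose(.4265,-.109,t) for t in(.18,.16,.14,.13,.12,.115,.11,.105)]):print(r)
E
```

```text
([0.04, -0.02, 0.4], [0.0, -0.02, -0.001])
([0.07, -0.02, 0.8], [0.0, -0.04, -0.001])
([0.09, -0.02, 1.2], [0.0, -0.06, -0.001])
([0.1, -0.02, 1.4], [0.0, -0.07, -0.001])
([0.1, -0.02, 1.6], [0.0, -0.08, -0.001])
([0.1, -0.02, 1.71], [0.0, -0.085, -0.001])
([0.11, -0.02, 1.81], [0.0, -0.09, -0.001])
([0.11, -0.02, 1.91], [0.0, -0.095, -0.001])
```

Call:
{"method": "apply_moves", "body": {
  "moves": [
    [[0.04,0,0.4],[0,-0.02,0],0],
    [[0.07,0,0.8],[0,-0.04,0],0],
    [[0.09,0,1.2],[0,-0.06,0],0],
    [[0.1,0,1.4],[0,-0.07,0],0],
    [[0.1,0,1.6],[0,-0.08,0],0],
    [[0.1,0,1.7],[0,-0.085,0],0],
    [[0.1,0,1.8],[0,-0.09,0],0],
    [[0.1,0,1.9],[0,-0.095,0],0],
    [[0.1,0,1.9],[0,-0.095,0],0],
    [[0.1,0,1.9],[0,-0.095,0],0]
  ]
}}

```text
time: 8.78
tool_pos: [0.563, -0.1785, 0.2297]
ee_rot: [3.141, -0.105, -0.107]
wrist_force: [2.5, 0.5, 0.2]
width: 0.0174
```

```bash
cat > st.py <<'E'
from plan import *
from h import *
import sys
p,R,o=measpose();print(p,o['ee_rot'],'dat',whereis(p,R).round(4),'F',o['wrist_force'].round(2),'T',o['wrist_torque'].round(3),o['width'],o['time'])
if len(sys.argv)>1:
    n=sys.argv[1]; im,c=snap('wrist','w'+n)
    A=cv2.resize(im[250:370,220:345],None,fx=5,fy=5,interpolation=cv2.INTER_CUBIC); cv2.imwrite('pics/m'+n+'.png',A[:,:,::-1])
    p,R,o=measpose();print(p,o['ee_rot'],'dat',whereis(p,R).round(4),'F',o['wrist_force'].round(2))
E
python3 st.py 5
```

```text
[ 0.56299235 -0.17850866  0.22966065] [ 3.14096896 -0.10535375 -0.10743811] dat [ 0.4236 -0.1074  0.1076] F [2.51 0.46 0.16] T [-0.071 -0.275  0.101] 0.01744149811927564 8.7833
[ 0.56294288 -0.17851626  0.22974985] [ 3.140968   -0.10550095 -0.10748607] dat [ 0.4238 -0.1075  0.1081] F [ 1.88 -1.48 -0.43]
```

View pics/m5.png

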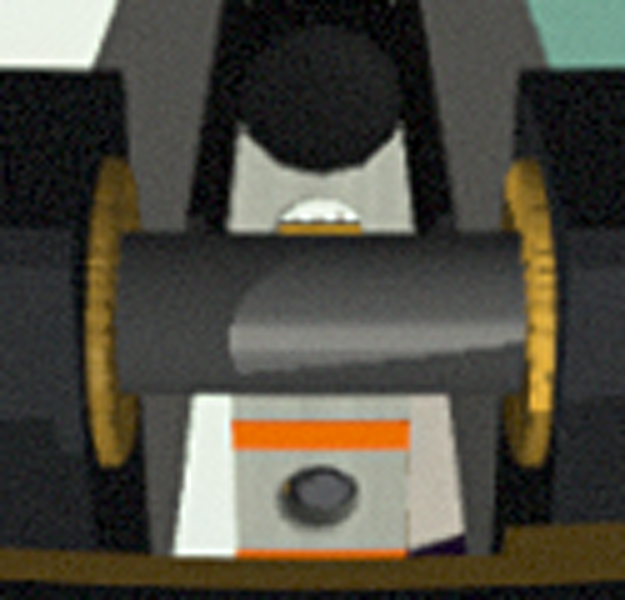

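The picture shows the peg's top inside the middle hole, at (325,490) against the hole's centre at (318,495), so it sits about 1 mm to the right. I'll lower further with a 1 mm nudge to the right.

```bash
python3 - <<'E'
from plan import *
s=pose(.4265,-.109,.105)
for r in rows(s,[pose(.4265,-.114,t) for t in(.105,.1,.095,.09,.085,.08,.075,.07)]):print(r)
E
```

```text
([-0.0, 0.1, -0.0], [-0.001, -0.0, 0.005])
([0.01, 0.1, 0.1], [-0.001, -0.005, 0.005])
([0.02, 0.1, 0.2], [-0.0, -0.01, 0.005])
([0.03, 0.1, 0.3], [-0.0, -0.015, 0.005])
([0.04, 0.1, 0.4], [-0.0, -0.02, 0.005])
([0.05, 0.1, 0.5], [-0.0, -0.025, 0.005])
([0.05, 0.1, 0.6], [-0.0, -0.03, 0.005])
([0.06, 0.1, 0.7], [-0.0, -0.035, 0.005])
```

Call:
{"method": "apply_moves", "body": {
  "moves": [
    [[0,0.05,0],[0,0,0.005],0],
    [[0,0.1,0.05],[0,0,0.005],0],
    [[0.01,0.1,0.1],[0,-0.005,0.005],0],
    [[0.01,0.1,0.15],[0,-0.007,0.005],0],
    [[0.02,0.1,0.2],[0,-0.01,0.005],0],
    [[0.02,0.1,0.25],[0,-0.012,0.005],0],
    [[0.03,0.1,0.3],[0,-0.015,0.005],0],
    [[0.03,0.1,0.35],[0,-0.017,0.005],0],
    [[0.04,0.1,0.4],[0,-0.02,0.005],0],
    [[0.04,0.1,0.4],[0,-0.02,0.005],0]
  ]
}}

```text
time: 9.67
tool_pos: [0.5638, -0.1796, 0.2255]
ee_rot: [3.141, -0.085, -0.112]
wrist_force: [2.6, -1.5, 0.4]
width: 0.0174
```

```bash
python3 st.py 6
```

```text
[ 0.56375034 -0.17963495  0.22549173] [ 3.14147097 -0.08490217 -0.11246694] dat [ 0.4235 -0.1127  0.0865] F [ 2.62 -1.49  0.35] T [-0.181 -0.286  0.129] 0.017390397149017505 9.6667
[ 0.56373218 -0.17963883  0.22553134] [ 3.14146143 -0.08503434 -0.1124786 ] dat [ 0.4236 -0.1127  0.0867] F [ 2.23 -0.75 -0.35]
```

View pics/m6.png

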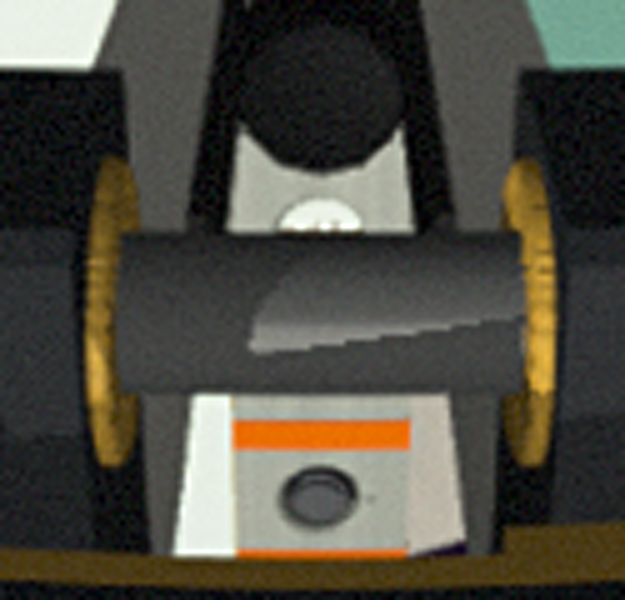

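The peg's top is centred in the hole at (318,493) with no contact force. I'll lower all the way.

```bash
python3 - <<'E'
from plan import *
s=pose(.4265,-.114,.085)
for r in rows(s,[pose(.4265,-.114,t) for t in(.075,.065,.055,.045,.035,.025,.015,.005,0)]):print(r)
E
```

```text
([0.02, -0.0, 0.2], [0.0, -0.01, -0.0])
([0.04, -0.0, 0.4], [0.0, -0.02, -0.0])
([0.05, 0.0, 0.6], [0.0, -0.03, -0.0])
([0.07, 0.0, 0.8], [0.0, -0.04, -0.0])
([0.08, 0.0, 1.0], [-0.0, -0.05, -0.0])
([0.09, -0.0, 1.2], [0.0, -0.06, -0.0])
([0.1, -0.0, 1.4], [0.0, -0.07, -0.0])
([0.1, -0.0, 1.6], [0.0, -0.08, -0.0])
([0.1, -0.0, 1.71], [0.0, -0.085, -0.0])
```

Call:
{"method": "apply_moves", "body": {
  "moves": [
    [[0.02,0,0.2],[0,-0.01,0],0],
    [[0.04,0,0.4],[0,-0.02,0],0],
    [[0.05,0,0.55],[0,-0.028,0],0],
    [[0.06,0,0.7],[0,-0.035,0],0],
    [[0.07,0,0.85],[0,-0.043,0],0],
    [[0.08,0,1.0],[0,-0.05,0],0],
    [[0.09,0,1.15],[0,-0.058,0],0],
    [[0.1,0,1.3],[0,-0.065,0],0],
    [[0.1,0,1.4],[0,-0.07,0],0],
    [[0.1,0,1.4],[0,-0.07,0],0]
  ]
}}

```text
time: 10.55
tool_pos: [0.5659, -0.1799, 0.2113]
ee_rot: [-3.142, -0.014, -0.112]
wrist_force: [3.4, -0.6, -0.9]
width: 0.0176
```

```bash
python3 st.py
```

```text
[ 0.56593881 -0.17985644  0.21134021] [-3.14156375 -0.01439301 -0.11244395] dat [ 0.4235 -0.1125  0.0152] F [ 3.41 -0.62 -0.89] T [-0.153 -0.328  0.072] 0.01758228493086336 10.55
```

Call:
{"method": "apply_moves", "body": {
  "moves": [
    [[0,0,0.1],[0,-0.005,0],0],
    [[0,0,0.2],[0,-0.01,0],0],
    [[0,0,0.28],[0,-0.014,0],0],
    [[0,0,0.28],[0,-0.014,0],0],
    [[0,0,0.28],[0,-0.014,0],0],
    [[0,0,0.28],[0,-0.014,0],0],
    [[0,0,0.28],[0,-0.014,0],0],
    [[0,0,0.28],[0,-0.014,0],0],
    [[0,0,0.28],[0,-0.014,0],0],
    [[0,0,0.28],[0,-0.014,0],0]
  ]
}}

```text
time: 11.38
tool_pos: [0.5659, -0.1799, 0.2091]
ee_rot: [3.141, -0.002, -0.113]
wrist_force: [2.8, -1.4, -0.3]
width: 0.0173
```

```bash
python3 st.py
```

```text
[ 0.56591552 -0.17993819  0.209119  ] [ 3.14133256e+00 -1.52152693e-03 -1.12590535e-01] dat [ 0.4249 -0.1131  0.0041] F [ 2.81 -1.44 -0.31] T [-0.153 -0.424  0.139] 0.01729512383858387 11.3833
```

Call:
{"method": "apply_moves", "body": {
  "moves": [
    [[0,0,0],[0,0,0],0.22],
    [[0,0,0],[0,0,0],0.3],
    [[0,0,0],[0,0,0],0.4],
    [[0,0,0],[0,0,0],0.45],
    [[0,0,0],[0,0,0],0.45],
    [[0,0,0],[0,0,0],0.45],
    [[0,0,0],[0,0,0],0.45],
    [[0,0,0],[0,0,0],0.45],
    [[0,0,0],[0,0,0],0.45],
    [[0,0,0],[0,0,0],0.45]
  ]
}}

```text
time: 12.22
tool_pos: [0.5659, -0.1799, 0.209]
ee_rot: [3.141, -0.001, -0.113]
wrist_force: [1.2, 0.3, -0.2]
width: 0.0423
```

Call:
{"method": "apply_moves", "body": {
  "moves": [
    [[0,0,-0.5],[0,0,0],0.45],
    [[0,0,-1.5],[0,0,0],0.45],
    [[0,0,-3],[0,0,0],0.45],
    [[0,0,-5],[0,0,0],0.45],
    [[0,0,-7],[0,0,0],0.45],
    [[0,0,-9],[0,0,0],0.45],
    [[0,0,-11],[0,0,0],0.45],
    [[0,0,-12],[0,0,0],0.45],
    [[0,0,-12],[0,0,0],0.45],
    [[0,0,-12],[0,0,0],0.45]
  ]
}}

```text
time: 13.05
tool_pos: [0.566, -0.1799, 0.3297]
ee_rot: [3.141, -0.003, -0.112]
wrist_force: [-0.1, 0.1, 0.1]
width: 0.0425
```

```bash
python3 st.py 7; python3 -c "
from h import *
im,_=snap('scene','s7');cv2.imwrite('pics/s7z.png',cv2.resize(im[130:270,180:330],None,fx=4,fy=4,interpolation=cv2.INTER_CUBIC)[:,:,::-1])"
```

```text
[ 0.56596517 -0.17991166  0.32969748] [ 3.14100153e+00 -2.81923335e-03 -1.12474482e-01] dat [ 0.1341 -0.1388  0.6819] F [-0.12  0.1   0.13] T [-0.036  0.154  0.021] 0.042532790761291954 13.05
[ 0.56563538 -0.1798076   0.32824512] [-3.14145799e+00 -3.04617671e-04 -1.12507599e-01] dat [ 0.1432 -0.1355  0.6717] F [-0.76  0.18  0.12]
```

View pics/w7.png

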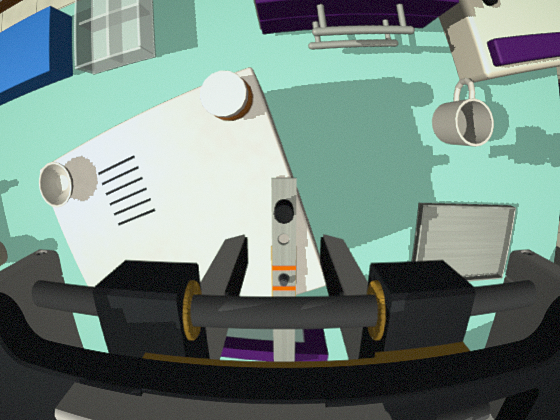

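View pics/s7z.png

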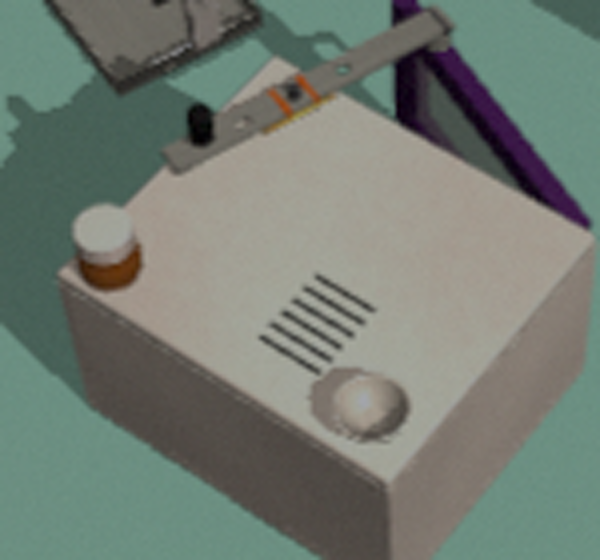

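The peg shows in the middle hole between the stripes, at wrist (284,280) and zoomed scene (293,92). The door is ajar, and the jar and dish haven't moved. I'll check that the bar is level from the knob's height.

```bash
python3 - <<'E'
from h import *
from plan import piv
im,cs=load('s7'); w,cw=load('w7')
k=np.zeros(im.shape[:2],bool);k[150:170,222:238]=1
ys,xs=np.nonzero((im.max(2)<45)&k);ks=(xs.mean(),ys.mean())
k=np.zeros(w.shape[:2],bool);k[192:228,270:300]=1
ys,xs=np.nonzero((w.max(2)<50)&k);kw=(xs.mean(),ys.mean())
o1,d1=ray(cs,*ks);o2,d2=ray(cw,*kw,True);s=np.linalg.lstsq(np.stack([d1,-d2],1),o2-o1,rcond=None)[0]
print('knob',o1+d1*s[0],o2+d2*s[1],'expect z .208')
# stripes, both ends, top of bar .190
f=lambda i:(i[...,0].astype(int)>i[...,2].astype(int)+50)&(i[...,0]>110)
for i,c,b,fi in((im,cs,(240,145,265,162),0),(w,cw,(268,262,300,294),1)):
    m=np.zeros(i.shape[:2],bool);m[b[1]:b[3],b[0]:b[2]]=1;ys,xs=np.nonzero(f(i)&m);print('stripes',onplane(c,xs.mean(),ys.mean(),.19,bool(fi)),len(xs))
# other objects, before/after
im0,_=load('scene0'); 
d=np.abs(im.astype(int)-im0).max(2)>60; d=cv2.morphologyEx(d.astype(np.uint8),cv2.MORPH_OPEN,np.ones((3,3)))
n,l,s,c=cv2.connectedComponentsWithStats(d); print([(r[:5].tolist()) for r in s[1:] if r[4]>25])
print(robot.get_obs()['wrist_force'])
E
```

```text
knob [ 0.56548887 -0.18065045  0.20877735] [ 0.5664726  -0.18092414  0.20854656] expect z .208
stripes [ 0.49360963 -0.16475207  0.19      ] 57
stripes [ 0.49265775 -0.17072649  0.19      ] 291
[[184, 0, 43, 21, 824], [230, 0, 7, 15, 79], [277, 0, 43, 31, 333], [328, 0, 13, 7, 63], [485, 0, 25, 13, 207], [471, 13, 6, 7, 32], [254, 14, 10, 6, 44], [191, 22, 75, 83, 2013], [308, 25, 38, 18, 386], [478, 28, 56, 48, 887], [539, 74, 21, 13, 171], [395, 77, 13, 9, 80], [383, 88, 9, 11, 65], [538, 88, 7, 6, 28], [531, 92, 6, 6, 26], [469, 98, 13, 18, 173], [374, 101, 17, 27, 325], [521, 100, 39, 43, 958], [225, 103, 26, 19, 317], [214, 110, 18, 20, 203], [423, 120, 44, 55, 1537], [278, 128, 7, 8, 44], [409, 139, 12, 5, 41], [279, 141, 44, 41, 593], [554, 145, 6, 15, 57], [227, 157, 7, 10, 57], [519, 180, 41, 82, 1570], [262, 195, 8, 13, 80]]
[ 0.17887741 -0.42834808  0.14795839]
```

View pics/s7.png

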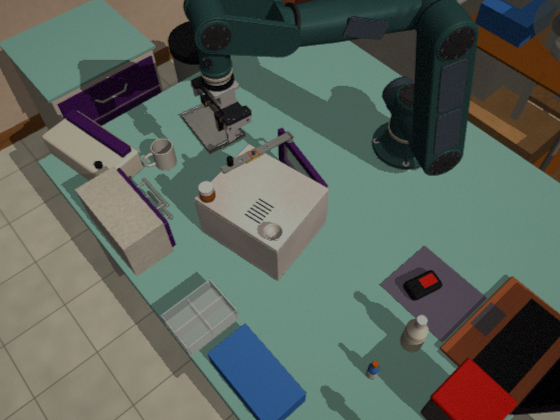

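The knob's height is 0.2087 m against 0.208 expected, so the bar is level. The peg is through the marked hole, the bystanders haven't moved, and the gripper is clear.

```bash
python3 -c "
from bench import job; print(job.close_job())"
```

```text
the job is handed in; nothing more can be done
None
```

The drying cabinet's door is held ajar: the stay bar's middle hole is over the roof peg and the bar lies fully down. I lifted the bar by its knob, pushed the door open to about 0.42 rad, and swung the bar over the peg. I found the peg by wrist camera and lowered the hole onto it in small steps. I then released the knob and backed off, and handed the job in at about 13 s on the robot's clock.

**Last checks:**
- **Fit:** the peg shows in the hole between the orange stripes in both the wrist and scene views.
- **Level:** the knob measured 0.2087 m high from two views, against 0.208 m expected for a level bar.
- **Forces:** every wrist reading I took was under about 4 N. No press on the peg showed while lowering.
- **Surroundings:** the bystanders look unmoved. The gripper ended about 12 cm above its grip height, and its force reading was near zero.

**One disagreement:** the scene view put the stripes' centre about 6 mm sideways of the wrist view. I think my colour mask caught some of the brass keeper, and I did not recheck it. The wrist view's value matched the measured peg position to about 1 mm.

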